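Open the safety-capped hardener bottle

TASK

Open the white hardener bottle that stands in the plywood cradle: its safety cap has to be pressed down against its spring far enough to clear its lock and, kept down, turned anticlockwise (seen from above) until it is clear. Lift the cap off and set it down, open side down and without letting it drop, inside the steel tray. Do not force the cap, neither in pressing nor in turning, and leave the other things on the bench where they are.

Things in the scene. Friction and masses are not known exactly. Their poses are not given: they have to be found in the camera images.
- bottle: White square plastic bottle, 100 x 100 mm, held fast in a fixed plywood cradle (150 x 150 mm foot, 67 mm high). Origin: centre of the cradle's underside on the bench; z up. Its shoulder narrows to 44 mm across at 153 mm height, where the round neck (36 mm diameter, flange 46 mm) begins.
- neck_top (a point): Point on the bottle's axis at the neck's end, 200 mm above the bench (192 mm on some bottles). A sprung white disc in the neck rises with the cap, to 211 mm. The cap frees at 49 degrees of turn and meets a hard stop at 72, so 60 is right; there the spring raises it up to 6 mm, and it lifts straight off (lower edge past the neck after 21 mm, past the raised disc after 32 mm).
- cap: Grey ribbed round cap, 56 mm outside diameter, 30 mm high, 50 g, off the bottle a loose part. Origin: centre of its open underside, z up through its closed top. Closed, the origin is on the bottle's axis, 179 mm above the bottle's origin, x axes parallel. Three inner lugs sit behind lock teeth below the neck's flange: not pressed far enough it turns only 3 degrees.
- cap_top (a point): Centre of the cap's flat top, 30 mm above its origin. Pressing: 5 N starts it down, +0.25 N per mm. The teeth clear 3 to 11 mm down, which differs per bottle and cannot be seen; 2 mm past that (5 to 13 mm down, spring 6 to 8 N) is a firm stop, felt as a sharp rise of force. Kept down it turns easily. Over 32 N between cap and bottle (all contacts, spring included) is too much.
- tray: Shallow open square steel tray, 160 x 160 mm outside, 16 mm high, walls 3 mm, fixed to the bench. Origin: centre of its underside.
- tray_in (a point): Centre of the tray's inner floor, 3 mm above the bench.
- cup: Bystander: clear mixing cup, 72 mm diameter, 85 mm high. Origin: centre of its underside.
- tin: Bystander: metal tin, 90 mm diameter, 130 mm high. Origin: centre of its underside.
- spatula: Bystander: spatula, 200 mm long, lying. Origin: underside, about its middle.
- block: Bystander: cork sanding block, 60 x 100 x 35 mm. Origin: centre of its underside.
There are look-alikes about, which are no part of the job. Of the things like the bottle, leave any that is turquoise; of the rest the smaller one is meant.

How it is judged:
By the outcome, as a careful person would: the job done as asked, in the order asked, and still so for the second after the job is handed in, with the robot touching nothing.
It also fails if it takes over 51 s, if anything falls off the work surface, if the arm or the gripper's body presses on something with over 40 N, if the wrist force passes 120 N, or if a joint passes its speed limit or range.

ROBOT

A 6-joint arm with a two-finger parallel gripper is mounted at the origin on the work surface. World frame = base frame: x ahead of the robot, y to its left, z up, the work surface at z = 0. Lengths are in m, angles in rad, forces in N, time in s.
With the tool pointing down it reaches from about 0.35 to 0.975 m from the base axis. Payload 4.9 kg.
Tool frame: the origin (TCP) lies at the very end of the fingers, on their centre line; the grasp point (between the pads) lies 19 mm behind it (ctrl.grasp_offset is the distance from the TCP to the grasp point, in m); z points along the fingers, y is the line along which they close (so a half turn about z gives the same grasp; the last joint's range is limited). The gripper opens to 85 mm and grips with 20 to 120 N. Pads are 22 mm wide; open, the fingers measure 114 mm over their backs; the gripper's body (76 mm by 85 mm) begins 54 mm behind the grasp point. The pads swing forward as they close: fully open they stand 13 mm farther back than shut.
Start: joints at [-1.344, 0.053, 1.613, -0, 1.476, -0.119], TCP at [0.212, -0.588, 0.207] pointing down, gripper open.
Joint ranges: [-3.01, 3.01], [-1.01, 2.22], [0.06, 2.58], [-1.02, 4.17], [0.09, 2.62], [-3.14, 3.14]. Speed limits (rad/s): [2.57, 2.57, 3.14, 3.14, 3.14, 3.14].

INTERFACE

Orientations are given as a rotation vector (axis times angle).
In Python, from station import ctrl, optics gives the robot as it stands.
- The arm moves only by the shell command python3 -m handwheel 'ROWS' [OPENING] [FORCE]. ROWS is JSON, a list of rows, each an object of numbers: "tx", "ty", "tz": the shift along the tool's x, y, z in mm; "roll": the turn about the tool's z in rad. A call has 1 to 12 rows; each row shifts and turns the commanded pose from where the row before left it, along the tool's axes as they then stand; what a row does not reach is not made up. A row lasts 1/12 s, in which the tool goes at most 41.7 mm and 7.16 degrees, less where a joint would pass 70% of its speed; a pose out of reach is approached as far as the arm can. A call with a gripper value outside its range is refused whole. OPENING is the finger opening in mm, from 0 to 85.4, set as the call begins (- or left out, the last holds). The fingers move at their own pace and stop on an object; FORCE is the grip in N (left out, the last holds). Time passes only in rows, so rows that do not move let the fingers close. It gives the time, the measured TCP pose, the force, the opening and the grip force at its end, in the units of the state.
- ctrl.get_obs(): the state, without advancing time (a new reading comes with each control period).
- optics.get_image(name): name is "scene" or "top"; returns (picture, depth): 384x512x3 uint8, red, green, blue; 384x512 float32, m along the optical axis (not along the pixel's ray), 0 where there is no reading.
- optics.camera_params(name): a dict with "mtx" (3x3 intrinsics, pixels), "k1" (the pictures are not rectified: a ray, as slopes to the right and down, at radius r is drawn at 1 + k1 r^2 times it, then the intrinsics apply), "extrinsics" (4x4, takes a point from camera to world coordinates). Camera axes: x right, y down, z forward; pixel columns grow to the right and rows downward; lengths in m; the calibration is good to about 2 mm. A picture is of the moment at which its call begins. camera_params takes no time and is no camera call.
- ctrl.finish_job(): hands the job in; it is judged then, once.
The state is a dict: "t": time; "q": joint angles; "dq": joint speeds; "effort": joint torques, N m; "tool_pos": TCP position; "tool_rot": TCP orientation; "contact_force": force on the tool from outside, world axes, zero at the start; "wrist_torque": the same for the moment, N m; "opening": finger opening in m; "grip_force": force on a finger pad.
Only numpy, scipy, OpenCV 4.12 (cv2) and the standard library are available. Lean on these libraries where they do the work, as an engineer would, in place of code of your own. Each camera call takes 0.05 s, during which the arm holds its last target. There are 200 camera calls.

## Working session

There is one attempt and no reset: what is moved stays moved. The work goes in short steps, Python scripts to look and compute and a shell command to move; the robot and the scene stay as the last step left them, time stands still between calls to the robot, and variables do not carry over. Pictures are saved under pics/ and viewed, at most 10 in all, crops included, and the job is handed in when it is done.

```bash
mkdir -p pics; cat > h.py <<'E'
import numpy as np, cv2
from station import ctrl, optics
def snap(n):
    im,d=optics.get_image(n); np.savez('pics/'+n+'.npz',im=im,d=d); return im,d
def load(n):
    z=np.load('pics/'+n+'.npz'); return z['im'],z['d']
def rays(n,uv):
    p=optics.camera_params(n);K=p['mtx'];k=p['k1']
    uv=np.atleast_2d(np.asarray(uv,float))
    a=cv2.undistortPoints(uv.reshape(-1,1,2),np.array(K,float),np.array([k,0,0,0,0],float)).reshape(-1,2)
    return np.c_[a,np.ones(len(a))],np.array(p['extrinsics'])
def at_depth(n,uv,d):
    r,E=rays(n,uv); return (r*np.reshape(d,(-1,1)))@E[:3,:3].T+E[:3,3]
def on_plane(n,uv,z):
    r,E=rays(n,uv); r=r@E[:3,:3].T; o=E[:3,3]; return o+r*((z-o[2])/r[:,2])[:,None]
def cloud(n,d):
    v,u=np.mgrid[:384,:512]; return at_depth(n,np.c_[u.ravel(),v.ravel()],d.ravel()).reshape(384,512,3)
E
python3 - <<'E'
from h import *
for n in('scene','top'):
    im,d=snap(n); p=optics.camera_params(n); print(n,p['k1'],np.round(p['extrinsics'],3).tolist())
    cv2.imwrite(f'pics/{n}0.png',cv2.resize(im[:,:,::-1],(768,576)))
o=ctrl.get_obs(); print({k:np.round(v,3).tolist() for k,v in o.items()})
E
```

```text
scene 0.03093761889053651 [[0.755, 0.515, -0.405, 0.952], [0.655, -0.592, 0.47, -0.371], [0.002, -0.621, -0.784, 1.003], [0.0, 0.0, 0.0, 1.0]]
top -0.13156719192067856 [[-0.017, -0.99, 0.142, 0.357], [-1.0, 0.015, -0.015, 0.137], [0.012, -0.142, -0.99, 1.298], [0.0, 0.0, 0.0, 1.0]]
{'t': 0.1, 'q': [-1.344, 0.053, 1.614, 0.0, 1.476, -0.119], 'dq': [0.0, -0.003, -0.002, -0.001, 0.001, -0.001], 'effort': [0.0, -39.49, -37.136, -0.0, 0.004, -0.0], 'tool_pos': [0.212, -0.587, 0.206], 'tool_rot': [-3.093, -0.54, 0.0], 'contact_force': [-0.371, 0.175, -1.403], 'wrist_torque': [-0.04, 0.039, 0.029], 'grip_force': 0.0, 'opening': 0.085}
```

View pics/scene0.png

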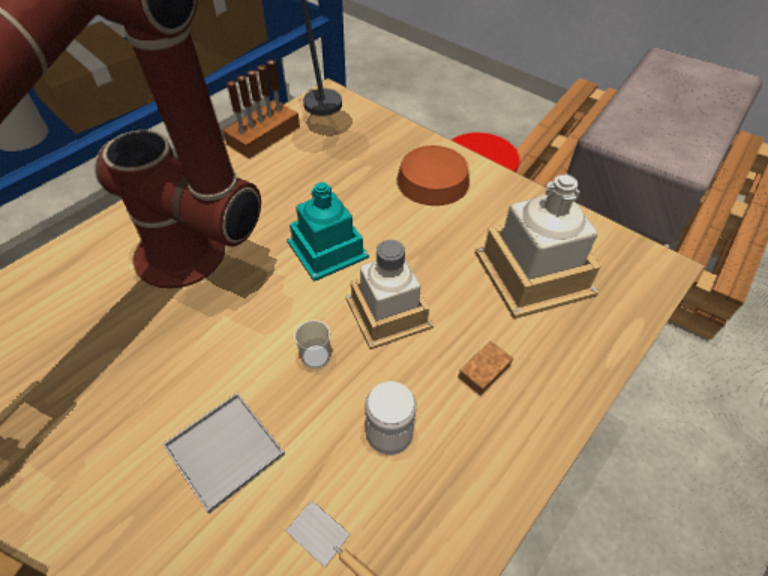

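View pics/top0.png

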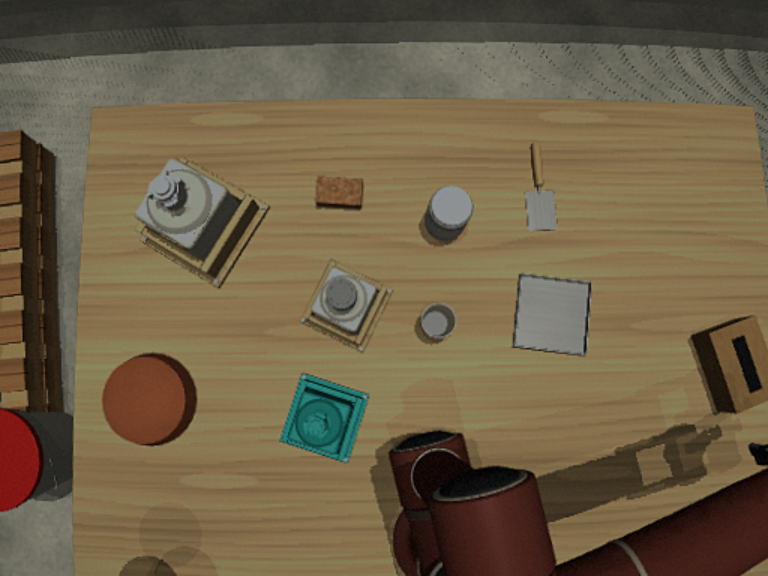

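The bottle with the grey cap is at about (390,252) in the enlarged scene view and (341,295) in the top view. The tray is at (224,452) and (552,315). The bystander cup is between them and the tin is nearby. Next I measure both, plus the obstacle positions.

```bash
python3 - <<'E'
from h import *
from scipy import ndimage as nd
s=2/3
for n,c in(('scene',(390,248)),('top',(341,295))):
    im,d=load(n); P=cloud(n,d); u,v=int(c[0]*s),int(c[1]*s)
    print(n,'cap px pt',P[v,u].round(3))
    z0=P[v,u,2]; m=(abs(P[:,:,2]-z0)<.006)&(d>0)&(np.linalg.norm(P[:,:,:2]-P[v,u,:2],axis=2)<.045)
    q=P[m]; (cx,cy),r=cv2.minEnclosingCircle(q[:,:2].astype(np.float32)); print('cap',q.mean(0).round(4),cx,cy,r,np.median(q[:,2]),m.sum())
    # colour-blob of the cap top -> ray on z=.209
    L,k=nd.label(m); vv,uu=np.nonzero(L==L[v,u]); print('plane .209',on_plane(n,[[uu.mean(),vv.mean()]],.209).round(4))
    # cradle foot: points low around
im,d=load('top');P=cloud('top',d)
def rect(n,c,zlo,zhi,R,name):
    im,d=load(n);P=cloud(n,d)
    m=(P[:,:,2]>zlo)&(P[:,:,2]<zhi)&(d>0)&(np.linalg.norm(P[:,:,:2]-c,axis=2)<R)
    q=(P[m][:,:2]*1000).astype(np.float32); (x,y),(w,h),a=cv2.minAreaRect(q); print(n,name,round(x),round(y),round(w),round(h),round(a,1),m.sum())
b=P[int(295*s),int(341*s),:2]
for n in('top','scene'):
    rect(n,b,.055,.075,.12,'cradle top'); rect(n,b,.1,.145,.08,'shoulder')
t=P[int(315*s),int(552*s)]; print('tray centre pt',t.round(4))
for n in('top','scene'):
    rect(n,t[:2],.009,.022,.12,'tray rim')
for nm,(u,v) in dict(cup=(437,322),tin=(450,205),block=(340,190),teal=(320,420),spat=(540,210)).items():
    print(nm,P[int(v*s),int(u*s)].round(3))
# tray via color contour corners
g=on_plane('top',np.array([[520,274],[591,283],[585,354],[514,347]])*s,.016); print(g.round(3),g.mean(0).round(4))
E
```

```text
scene cap px pt [0.497 0.197 0.213]
cap [0.4993 0.1946 0.2103] 0.4982350766658783 0.19558028876781464 0.02844035066664219 0.21024452145787897 216
plane .209 [[0.4987 0.1954 0.209 ]]
top cap px pt [0.495 0.199 0.211]
cap [0.4976 0.1991 0.2103] 0.4978084862232208 0.1991729587316513 0.02849894016981125 0.21027209266840807 338
plane .209 [[0.4977 0.1992 0.209 ]]
top cradle top 498 199 130 130 63.5 525
top shoulder 497 199 99 101 63.3 653
scene cradle top 499 195 130 133 63.7 483
scene shoulder 500 193 99 100 62.0 633
tray centre pt [ 0.4675 -0.2469  0.005 ]
top tray rim 470 -247 160 163 81.8 267
scene tray rim 473 -249 162 164 82.0 407
cup [0.46  0.005 0.001]
tin [ 0.682 -0.015  0.133]
block [0.745 0.211 0.037]
teal [0.27  0.239 0.203]
spat [ 0.702 -0.233  0.008]
[[ 0.557 -0.178  0.016]
 [ 0.535 -0.335  0.016]
 [ 0.381 -0.312  0.016]
 [ 0.4   -0.157  0.016]] [ 0.4681 -0.2456  0.016 ]
```

```bash
cat >> h.py <<'E'
from scipy.spatial.transform import Rotation as Ro
def go(x,y,z):
    o=ctrl.get_obs(); R=Ro.from_rotvec(o['tool_rot']).as_matrix()
    print('t',round(o['t'],2),'tcp',np.round(o['tool_pos'],4),'zax',R[:,2].round(3),'yax',R[:,1].round(3),'q',np.round(o['q'],2),'need mm',(R.T@(np.array([x,y,z])-o['tool_pos'])*1000).round(1),'F',np.round(o['contact_force'],1),'grip',o['grip_force'],'open',o['opening'])
E
python3 -c "
from station import ctrl;print(ctrl.grasp_offset)"
python3 -m handwheel '[{"tz":-38},{"tz":-37},{"tx":22.3,"ty":-26.7},{"tx":22.3,"ty":-26.7},{"tx":22.3,"ty":-26.7},{"tx":22.3,"ty":-26.7},{"tx":22.3,"ty":-26.7},{"tx":22.3,"ty":-26.7},{"tx":22.3,"ty":-26.7},{"tx":22.3,"ty":-26.7},{"tx":22.3,"ty":-26.7},{"tx":22.3,"ty":-26.7}]' 85
python3 -m handwheel '[{"tx":22.3,"ty":-26.7},{"tx":22.3,"ty":-26.7},{"tx":22.3,"ty":-26.7},{"tx":22.3,"ty":-26.7},{"tx":22.3,"ty":-26.7},{"tx":22.3,"ty":-26.7},{"tx":22.3,"ty":-26.7},{"tx":22.3,"ty":-26.7},{"tx":22.3,"ty":-26.7},{"tx":22.3,"ty":-26.7},{"tx":22.3,"ty":-26.7},{"tx":11,"ty":-13}]'
python3 -c "
from h import *;go(.498,.197,.28)"
```

```text
0.0187
t 0.1 tcp [ 0.2117 -0.5874  0.206 ] zax [-0.     0.002 -1.   ] yax [ 0.339 -0.941 -0.002] q [-1.34  0.05  1.61  0.    1.48 -0.12] need mm [ 535.2 -641.1  -72.7] F [-0.4  0.2 -1.4] grip 0.0 open 0.0852439510153015$[0]: bad value
$[0]: bad value
```

```bash

python3 -m handwheel '[{"tx":0,"ty":0,"tz":-38,"roll":0},{"tx":0,"ty":0,"tz":-37,"roll":0}]' 85
```

```text
t: 0.27
tool_pos: [0.2113, -0.5858, 0.2783]
tool_rot: [-3.086, -0.539, 0.001]
contact_force: [0.5, -0.4, 1.1]
opening: 0.0849
grip_force: 0.0
```

```bash

python3 -m handwheel '[{"tx":22.3,"ty":-26.7,"tz":0,"roll":0},{"tx":22.3,"ty":-26.7,"tz":0,"roll":0},{"tx":22.3,"ty":-26.7,"tz":0,"roll":0},{"tx":22.3,"ty":-26.7,"tz":0,"roll":0},{"tx":22.3,"ty":-26.7,"tz":0,"roll":0},{"tx":22.3,"ty":-26.7,"tz":0,"roll":0},{"tx":22.3,"ty":-26.7,"tz":0,"roll":0},{"tx":22.3,"ty":-26.7,"tz":0,"roll":0},{"tx":22.3,"ty":-26.7,"tz":0,"roll":0},{"tx":22.3,"ty":-26.7,"tz":0,"roll":0},{"tx":22.3,"ty":-26.7,"tz":0,"roll":0},{"tx":22.3,"ty":-26.7,"tz":0,"roll":0}]' && 
python3 -m handwheel '[{"tx":22.3,"ty":-26.7,"tz":0,"roll":0},{"tx":22.3,"ty":-26.7,"tz":0,"roll":0},{"tx":22.3,"ty":-26.7,"tz":0,"roll":0},{"tx":22.3,"ty":-26.7,"tz":0,"roll":0},{"tx":22.3,"ty":-26.7,"tz":0,"roll":0},{"tx":22.3,"ty":-26.7,"tz":0,"roll":0},{"tx":22.3,"ty":-26.7,"tz":0,"roll":0},{"tx":22.3,"ty":-26.7,"tz":0,"roll":0},{"tx":22.3,"ty":-26.7,"tz":0,"roll":0},{"tx":15,"ty":-18,"tz":0,"roll":0},{"tx":5,"ty":-8,"tz":0,"roll":0},{"tx":0,"ty":0,"tz":0,"roll":0}]'
python3 -c "
from h import *;go(.498,.197,.28)"
```

```text
t: 1.27
tool_pos: [0.355, -0.1941, 0.2817]
tool_rot: [-3.095, -0.54, 0.0]
contact_force: [0.5, 0.8, -0.0]
opening: 0.0849
grip_force: 0.0
t: 2.27
tool_pos: [0.4721, 0.1309, 0.2813]
tool_rot: [-3.094, -0.545, 0.003]
contact_force: [-0.5, -0.1, -0.5]
opening: 0.0847
grip_force: 0.0
t 2.27 tcp [0.4721 0.1309 0.2813] zax [-0.002 -0.    -1.   ] yax [ 0.342 -0.94  -0.   ] q [ 0.12 -0.31  1.82  0.    1.63  1.34] need mm [ 46.9 -53.3   1.3] F [-0.5 -0.1 -0.5] grip 0.0 open 0.08468008629264621
```

```bash

python3 -m handwheel '[{"tx":20,"ty":-23,"tz":0,"roll":0},{"tx":18,"ty":-20,"tz":0,"roll":0},{"tx":9,"ty":-10,"tz":0,"roll":0},{"tx":0,"ty":0,"tz":0,"roll":0},{"tx":0,"ty":0,"tz":0,"roll":0},{"tx":0,"ty":0,"tz":0,"roll":0}]' 
python3 - <<'E'
from h import *
go(.498,.1973,.183)
snap('top');im,d=snap('scene')
cv2.imwrite('pics/s1.png',cv2.resize(im[90:270,170:350,::-1],(720,600)) if 0 else cv2.resize(im[60:240,150:390,::-1],(800,600)))
E
```

```text
t: 2.77
tool_pos: [0.4984, 0.1939, 0.2821]
tool_rot: [3.094, 0.538, -0.001]
contact_force: [-0.2, 0.1, -0.5]
opening: 0.0851
grip_force: 0.0
t 2.77 tcp [0.4984 0.1939 0.2821] zax [-0.    -0.001 -1.   ] yax [ 0.338 -0.941  0.001] q [ 0.23 -0.2   1.73 -0.    1.61  1.46] need mm [ 0.8 -3.4 99.1] F [-0.2  0.1 -0.5] grip 0.0 open 0.08506608915935655
```

View pics/s1.png

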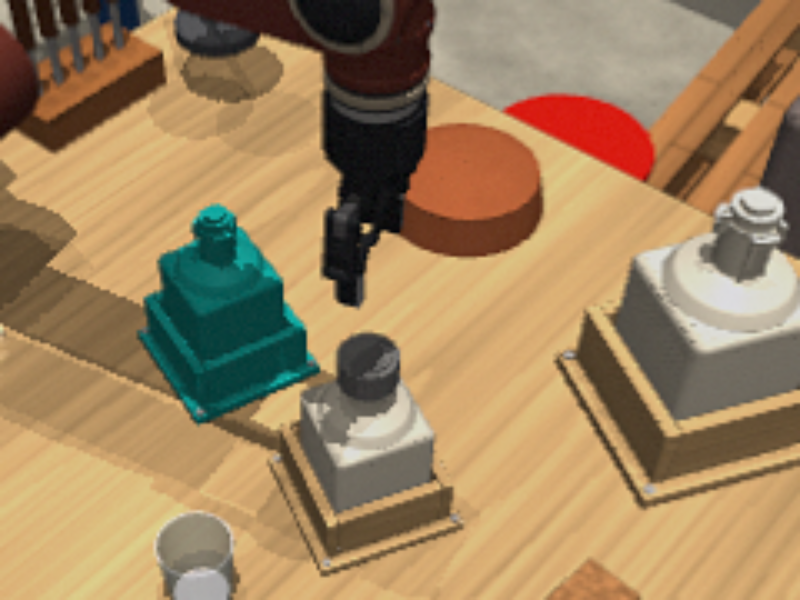

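The open gripper is above the grey cap, which is at (368,365), and the fingers are clear of it on both sides. I'll descend.

```bash

python3 -m handwheel '[{"tx":1,"ty":-3.4,"tz":10,"roll":0},{"tx":0,"ty":0,"tz":20,"roll":0},{"tx":0,"ty":0,"tz":20,"roll":0},{"tx":0,"ty":0,"tz":20,"roll":0},{"tx":0,"ty":0,"tz":15,"roll":0},{"tx":0,"ty":0,"tz":10,"roll":0},{"tx":0,"ty":0,"tz":4,"roll":0},{"tx":0,"ty":0,"tz":0,"roll":0},{"tx":0,"ty":0,"tz":0,"roll":0},{"tx":0,"ty":0,"tz":0,"roll":0}]' 
python3 -c "
from h import *;go(.498,.1973,.183)"
python3 -m handwheel '[{"tx":0,"ty":0,"tz":0,"roll":0},{"tx":0,"ty":0,"tz":0,"roll":0},{"tx":0,"ty":0,"tz":0,"roll":0}]' 62 20
python3 -c "
from h import *;go(.498,.1973,.183)"
python3 -m handwheel '[{"tx":0,"ty":0,"tz":0,"roll":0},{"tx":0,"ty":0,"tz":0,"roll":0},{"tx":0,"ty":0,"tz":0,"roll":0}]' 50 20
python3 -c "
from h import *;go(.498,.1973,.183)"
```

```text
t: 3.7
tool_pos: [0.4992, 0.199, 0.1845]
tool_rot: [-3.095, -0.54, -0.004]
contact_force: [0.8, 0.8, 0.7]
opening: 0.0851
grip_force: 0.0
t 3.7 tcp [0.4992 0.199  0.1845] zax [ 0.002  0.001 -1.   ] yax [ 0.339 -0.941  0.   ] q [ 0.24 -0.14  1.84 -0.    1.44  1.47] need mm [-1.7  1.2  1.5] F [0.8 0.8 0.7] grip 0.0 open 0.085133952384895
t: 3.95
tool_pos: [0.4988, 0.1989, 0.1838]
tool_rot: [-3.095, -0.54, -0.002]
contact_force: [0.0, -0.0, 0.2]
opening: 0.062
grip_force: 0.0
t 3.95 tcp [0.4988 0.1989 0.1838] zax [ 0.001  0.    -1.   ] yax [ 0.339 -0.941  0.   ] q [ 0.24 -0.14  1.84  0.    1.44  1.47] need mm [-1.3  1.3  0.8] F [ 0.  -0.   0.2] grip 0.0 open 0.06202013119047353
t: 4.2
tool_pos: [0.4984, 0.1988, 0.1831]
tool_rot: [3.095, 0.54, 0.0]
contact_force: [-0.6, -0.3, 0.1]
opening: 0.0501
grip_force: 0.0
t 4.2 tcp [0.4984 0.1988 0.1831] zax [ 0.  0. -1.] yax [ 0.339 -0.941  0.   ] q [ 0.24 -0.14  1.84 -0.    1.44  1.47] need mm [-0.9  1.3  0.1] F [-0.6 -0.3  0.1] grip 0.0 open 0.050079654043367984
```

```bash

python3 - <<'E'
from h import *
ims=[]
im,d=snap('scene');a=cv2.resize(im[105:205,200:320,::-1],(480,400),interpolation=cv2.INTER_NEAREST)
im,d=snap('top');b=cv2.resize(im[150:230,185:270,::-1],(320,400),interpolation=cv2.INTER_NEAREST)
cv2.imwrite('pics/s2.png',np.hstack([a,b]))
o=ctrl.get_obs();print(o['grip_force'],o['opening'])
E
```

```text
0.0 0.04969909248416522
```

View pics/s2.png

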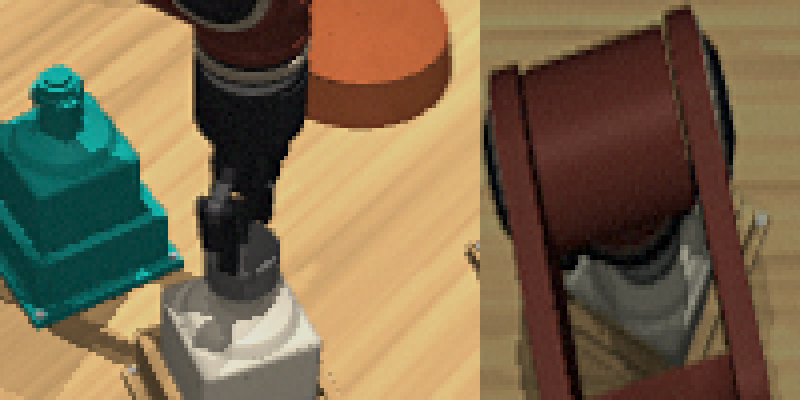

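The near finger lies in front of the cap at about (225,240) in the crop, but the fingers closed to 50 mm with no grip force. I'll check where the finger and cap are by depth.

```bash

python3 - <<'E'
from h import *
im,d=load('scene');P=cloud('scene',d)
for v in range(148,182,3):
    print(v,' '.join('%d,%d,%d%s'%(*(P[v,u]*1000).astype(int),'k' if im[v,u].max()<45 else '') for u in range(246,274,3)))
E
```

```text
148 276,383,0 286,389,1 294,397,1 509,158,318k 517,160,322k 521,169,318k 521,181,309k 501,220,267k 345,445,-1 356,450,1
151 284,374,-4 295,379,0 493,165,291 514,153,315 517,161,310k 519,171,304k 522,181,298k 495,229,245 357,429,1 365,438,0
154 296,360,-1 508,136,313 513,142,311 519,147,312 504,178,277 483,218,233k 523,180,289k 499,225,238k 368,416,2 376,425,1
157 309,346,1 513,130,309 520,133,312 526,138,312 531,145,310k 520,172,281k 523,181,277k 500,224,227k 377,405,2 383,415,-2
160 318,335,0 511,132,296 519,135,298k 527,137,302k 529,148,295k 521,170,272k 491,222,210 379,385,1 387,393,1 396,400,2
163 331,320,4 338,329,2 516,138,282k 524,142,285k 529,148,284k 522,170,260k 499,212,210 505,219,209 397,380,2 405,388,2
166 337,314,-1 346,320,0 511,144,262k 519,148,264k 530,147,272k 519,174,243 507,203,211 514,208,211 405,371,0 413,379,-1
169 350,299,3 356,309,0 488,172,210 508,161,233k 529,149,259k 518,176,228 515,193,211 520,201,208 414,359,0 422,367,0
172 357,291,-1 365,299,-2 489,171,198k 508,161,221k 518,162,227k 518,176,215 521,186,209 526,194,206 423,348,0 430,357,-3
175 445,193,133 459,191,146 492,166,191 502,169,196 510,172,200 516,179,199 523,184,199 525,196,190 504,239,137 441,343,0
178 454,183,134 469,180,148 478,184,151 501,170,181 512,170,190 517,178,187 523,185,184 512,214,151 516,224,145 515,241,129
181 465,170,139 476,171,147 485,175,151 494,179,155 504,180,161 511,186,162 515,196,156 519,205,150 525,213,147 529,222,143
```

```bash

python3 - <<'E'
from h import *
# tip pixel in s1 (TCP reported z .282, opening 85) and now (.183, opening 50)
for uv,yo in(((254.4,151.5),(.050)),((256,173.5),.032)):
    r,E=rays('scene',[uv]); o=E[:3,3]; r=(r@E[:3,:3].T)[0]
    # vertical plane through the finger: y_tool distance yo from the axis
    yt=np.array([.339,-.941,0]); c=np.array([.4985,.1975,0]); s=((c-o)@yt+yo)/(r@yt); print((o+s*r).round(3))
E
python3 -m handwheel '[{"tx":0,"ty":0,"tz":0,"roll":0},{"tx":0,"ty":0,"tz":0,"roll":0},{"tx":0,"ty":0,"tz":0,"roll":0},{"tx":0,"ty":0,"tz":5,"roll":0},{"tx":0,"ty":0,"tz":5,"roll":0},{"tx":0,"ty":0,"tz":4,"roll":0},{"tx":0,"ty":0,"tz":0,"roll":0},{"tx":0,"ty":0,"tz":0,"roll":0}]' 85
python3 - <<'E'
from h import *
go(.498,.1973,.183)
im,d=snap('scene');P=cloud('scene',d)
cv2.imwrite('pics/s3.png',cv2.resize(im[110:200,195:315,::-1],(800,600),interpolation=cv2.INTER_NEAREST))
for v in range(154,185,2):
    print(v,' '.join('%d,%d,%d%s'%(*(P[v,u]*1000).astype(int),'k' if im[v,u].max()<45 else '') for u in range(246,264,3)))
E
```

```text
[0.515 0.15  0.316]
[0.508 0.167 0.21 ]
t: 4.97
tool_pos: [0.498, 0.1987, 0.1683]
tool_rot: [3.095, 0.54, -0.002]
contact_force: [-0.7, -0.2, -0.1]
opening: 0.0847
grip_force: 0.0
t 4.97 tcp [0.498  0.1987 0.1683] zax [-0.001 -0.    -1.   ] yax [ 0.339 -0.941 -0.   ] q [ 0.24 -0.13  1.86 -0.    1.42  1.47] need mm [ -0.5   1.3 -14.7] F [-0.7 -0.2 -0.1] grip 0.0 open 0.08473595120360536
154 299,358,1 306,366,0 494,164,282 517,149,308 518,160,301k 518,173,291k
156 307,348,3 511,133,309 518,136,312 523,142,311 508,172,277k 518,174,282k
158 312,342,0 514,129,307 520,134,308 527,138,309 528,148,302 522,168,282
160 317,336,-1 512,131,297k 521,132,302 529,136,305k 529,147,296k 524,167,276k
162 327,325,3 514,129,292k 521,133,294 529,135,298k 519,160,271k 526,165,271k
164 331,321,-1 514,129,284k 521,132,287k 530,134,291k 522,157,267k 495,203,210
166 341,309,5 515,128,278k 522,131,280k 530,134,284k 521,158,258k 501,196,212
168 346,304,1 515,128,270k 515,140,260k 532,133,278k 525,153,257k 505,192,210
170 351,298,0 516,127,264k 521,133,262k 533,131,272k 529,149,255k 509,187,208
172 359,289,2 517,125,258k 523,130,258k 531,133,262k 524,155,237 514,181,208
174 366,281,3 448,204,129 513,143,232k 533,131,256k 525,154,231 518,176,206
176 448,189,134 461,189,144 514,141,225k 521,146,227k 524,156,220 519,175,200
178 454,183,134 468,181,147 476,186,149 520,147,216k 525,154,214 519,176,190
180 464,172,141 473,175,147 482,178,150 493,180,158 505,179,167 512,185,167
182 470,165,143 480,167,149 489,171,152 495,178,152 505,179,158 511,187,156
184 472,162,138 483,164,145 491,169,147 500,172,151 507,177,152 516,180,156
```

View pics/s3.png

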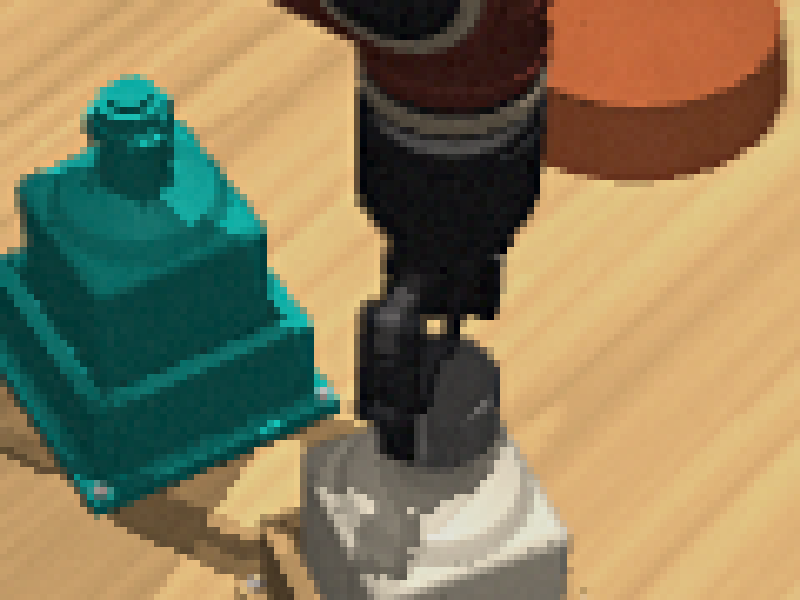

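The open fingertips measure about z=0.212 by depth, while the TCP reports 0.168. The reach in z is therefore about 30 mm short, though xy agrees. I'll trust the camera and descend with care.

```bash

python3 -m handwheel '[{"tx":0,"ty":0,"tz":4,"roll":0},{"tx":0,"ty":0,"tz":4,"roll":0},{"tx":0,"ty":0,"tz":4,"roll":0},{"tx":0,"ty":0,"tz":4,"roll":0},{"tx":0,"ty":0,"tz":0,"roll":0},{"tx":0,"ty":0,"tz":0,"roll":0},{"tx":0,"ty":0,"tz":0,"roll":0}]'
python3 - <<'E'
from h import *
im,d=snap('scene');P=cloud('scene',d)
for v in range(158,193,2):
    print(v,' '.join('%d,%d,%d%s'%(*(P[v,u]*1000).astype(int),'k' if im[v,u].max()<45 else '') for u in range(249,273,3)))
E
python3 -m handwheel '[{"tx":0,"ty":0,"tz":0,"roll":0},{"tx":0,"ty":0,"tz":0,"roll":0},{"tx":0,"ty":0,"tz":0,"roll":0},{"tx":0,"ty":0,"tz":0,"roll":0}]' 50 20
```

```text
t: 5.6
tool_pos: [0.4985, 0.1988, 0.1531]
tool_rot: [3.095, 0.54, 0.0]
contact_force: [1.0, -0.7, -0.0]
opening: 0.0847
grip_force: 0.0
158 321,349,2 495,163,268 517,149,293 518,160,285k 519,173,276k 522,181,272k 489,239,204k 380,401,0
160 511,132,296 517,138,295 522,144,293 510,171,264k 516,176,264k 524,180,265k 490,238,196k 387,393,1
162 512,131,290 519,135,291 528,137,295 531,145,291k 522,170,264k 498,213,213k 503,221,210 391,389,-3
164 513,130,283 522,131,288 530,134,291k 529,148,280k 523,168,259k 503,208,212 506,218,207 399,379,0
166 513,130,275 521,133,278k 529,136,282k 519,161,253k 527,164,256k 507,203,210 512,210,208 405,371,0
168 515,128,270k 522,132,271k 531,134,276k 521,158,249k 504,192,209 512,196,211 517,205,207 412,362,0
170 515,127,263k 524,130,267k 533,132,272k 525,154,248k 510,186,209 517,190,211 522,198,208 418,355,0
172 516,126,257k 516,139,246k 532,132,263k 526,152,242k 515,180,210 521,187,208 525,195,205 425,345,3
174 515,127,246k 522,131,248k 532,133,254k 529,150,237k 519,175,208 522,186,201 524,196,194 497,248,129
176 516,126,239k 524,129,244k 534,130,250k 525,
[... 298 characters left out ...]
 526,154,196 512,185,158 515,195,151 522,201,151 527,211,146
184 482,165,144 491,168,148 499,173,150 506,178,150 516,181,155 520,190,150 527,195,151 532,205,146
186 488,158,144 495,164,145 504,167,149 511,173,150 518,179,149 525,184,150 531,190,150 535,200,144
188 492,154,142 500,158,145 508,163,147 516,167,149 522,174,148 526,183,144 533,188,144 539,196,141
190 492,153,133 502,156,139 511,159,143 518,164,145 525,170,145 531,178,142 537,184,141 542,193,137
192 497,148,132 504,153,133 513,157,138 521,161,140 528,167,140 534,174,139 539,182,135 545,190,133
t: 5.98
tool_pos: [0.4986, 0.1988, 0.1536]
tool_rot: [3.095, 0.54, 0.001]
contact_force: [-1.5, -0.4, 0.6]
opening: 0.0555
grip_force: 25.3
```

Gripped at 55.5 mm, but only on the upper part of the cap. I'll reopen, lower 7 mm and grip firmly.

```bash

python3 -m handwheel '[{"tx":0,"ty":0,"tz":0,"roll":0},{"tx":0,"ty":0,"tz":0,"roll":0},{"tx":0,"ty":0,"tz":3.5,"roll":0},{"tx":0,"ty":0,"tz":3.5,"roll":0},{"tx":0,"ty":0,"tz":0,"roll":0},{"tx":0,"ty":0,"tz":0,"roll":0}]' 70
python3 -m handwheel '[{"tx":0,"ty":0,"tz":0,"roll":0},{"tx":0,"ty":0,"tz":0,"roll":0},{"tx":0,"ty":0,"tz":0,"roll":0},{"tx":0,"ty":0,"tz":0,"roll":0},{"tx":0,"ty":0,"tz":0,"roll":0}]' 45 70
python3 -m handwheel '[{"tx":0,"ty":0,"tz":1,"roll":0},{"tx":0,"ty":0,"tz":1,"roll":0},{"tx":0,"ty":0,"tz":0,"roll":0},{"tx":0,"ty":0,"tz":0,"roll":0}]'
```

```text
t: 6.48
tool_pos: [0.498, 0.1987, 0.1454]
tool_rot: [3.095, 0.54, -0.002]
contact_force: [-0.2, -0.8, -0.1]
opening: 0.07
grip_force: 0.0
t: 6.9
tool_pos: [0.4984, 0.1988, 0.1464]
tool_rot: [3.095, 0.54, 0.0]
contact_force: [-1.5, -1.3, 1.6]
opening: 0.0547
grip_force: 74.0
t: 7.23
tool_pos: [0.4986, 0.1988, 0.1445]
tool_rot: [3.095, 0.54, 0.001]
contact_force: [-2.4, -1.7, 3.7]
opening: 0.0546
grip_force: 74.4
```

```bash

python3 -m handwheel '[{"tx":0,"ty":0,"tz":1,"roll":0},{"tx":0,"ty":0,"tz":0,"roll":0},{"tx":0,"ty":0,"tz":0,"roll":0}]' | sed -n '2p;4p'
python3 -m handwheel '[{"tx":0,"ty":0,"tz":1,"roll":0},{"tx":0,"ty":0,"tz":0,"roll":0},{"tx":0,"ty":0,"tz":0,"roll":0}]'| sed -n '2p;4p'
python3 -m handwheel '[{"tx":0,"ty":0,"tz":1,"roll":0},{"tx":0,"ty":0,"tz":0,"roll":0},{"tx":0,"ty":0,"tz":0,"roll":0}]'| sed -n '2p;4p'
```

```text
tool_pos: [0.4986, 0.1989, 0.1434]
contact_force: [-1.9, -0.8, 4.8]
tool_pos: [0.4986, 0.1989, 0.1424]
contact_force: [-2.2, -1.1, 4.9]
tool_pos: [0.4986, 0.1989, 0.1414]
contact_force: [-2.6, -1.3, 4.9]
```

```bash

python3 -m handwheel '[{"tx":0,"ty":0,"tz":1,"roll":0},{"tx":0,"ty":0,"tz":0,"roll":0},{"tx":0,"ty":0,"tz":0,"roll":0}]' | sed -n '2p;4p'
python3 -m handwheel '[{"tx":0,"ty":0,"tz":1,"roll":0},{"tx":0,"ty":0,"tz":0,"roll":0},{"tx":0,"ty":0,"tz":0,"roll":0}]'| sed -n '2p;4p'
```

```text
tool_pos: [0.4987, 0.1989, 0.1405]
contact_force: [-2.9, -1.0, 5.7]
tool_pos: [0.4987, 0.1989, 0.1396]
contact_force: [-2.2, 0.2, 5.6]
```

```bash

python3 -m handwheel '[{"tx":0,"ty":0,"tz":1,"roll":0},{"tx":0,"ty":0,"tz":0,"roll":0},{"tx":0,"ty":0,"tz":0,"roll":0}]' | sed -n '2p;4p'
python3 -m handwheel '[{"tx":0,"ty":0,"tz":1,"roll":0},{"tx":0,"ty":0,"tz":0,"roll":0},{"tx":0,"ty":0,"tz":0,"roll":0}]'| sed -n '2p;4p'
```

```text
tool_pos: [0.4987, 0.1989, 0.1386]
contact_force: [-3.3, -1.6, 5.8]
tool_pos: [0.4987, 0.1989, 0.1377]
contact_force: [-2.1, -1.2, 6.2]
```

```bash

python3 -m handwheel '[{"tx":0,"ty":0,"tz":1,"roll":0},{"tx":0,"ty":0,"tz":0,"roll":0},{"tx":0,"ty":0,"tz":0,"roll":0}]' | sed -n '2p;4p'
```

```text
tool_pos: [0.4987, 0.1989, 0.1367]
contact_force: [-3.8, -0.7, 7.1]
```

```bash

python3 -m handwheel '[{"tx":0,"ty":0,"tz":1,"roll":0},{"tx":0,"ty":0,"tz":0,"roll":0},{"tx":0,"ty":0,"tz":0,"roll":0}]' | sed -n '2p;4p'
```

```text
tool_pos: [0.4987, 0.1989, 0.1358]
contact_force: [-3.5, -1.4, 6.3]
```

```bash

python3 -m handwheel '[{"tx":0,"ty":0,"tz":0.7,"roll":0},{"tx":0,"ty":0,"tz":0,"roll":0},{"tx":0,"ty":0,"tz":0,"roll":0}]' | sed -n '2p;4p'
```

```text
tool_pos: [0.4987, 0.1989, 0.1352]
contact_force: [-3.0, -1.4, 7.2]
```

```bash

python3 -m handwheel '[{"tx":0,"ty":0,"tz":0.8,"roll":0},{"tx":0,"ty":0,"tz":0,"roll":0},{"tx":0,"ty":0,"tz":0,"roll":0}]' | sed -n '2p;4p'
```

```text
tool_pos: [0.4987, 0.1989, 0.1347]
contact_force: [-3.9, -0.8, 8.4]
```

```bash

python3 -m handwheel '[{"tx":0,"ty":0,"tz":0.8,"roll":0},{"tx":0,"ty":0,"tz":0,"roll":0},{"tx":0,"ty":0,"tz":0,"roll":0}]' | sed -n '2p;4p'
```

```text
tool_pos: [0.4987, 0.1989, 0.1346]
contact_force: [-6.1, -2.4, 11.0]
```

```bash

python3 -m handwheel '[{"tx":0,"ty":0,"tz":0.8,"roll":0},{"tx":0,"ty":0,"tz":0,"roll":0},{"tx":0,"ty":0,"tz":0,"roll":0}]' | sed -n '2p;4p'
```

```text
tool_pos: [0.4987, 0.1989, 0.1346]
contact_force: [-8.1, -2.2, 14.7]
```

The firm stop is felt at z=0.1346. I'll ease off about 1 mm and start the turn.

```bash

python3 -m handwheel '[{"tx":0,"ty":0,"tz":-1.0,"roll":0},{"tx":0,"ty":0,"tz":0,"roll":0},{"tx":0,"ty":0,"tz":0,"roll":-0.05},{"tx":0,"ty":0,"tz":0,"roll":-0.05},{"tx":0,"ty":0,"tz":0,"roll":-0.05},{"tx":0,"ty":0,"tz":0,"roll":-0.05},{"tx":0,"ty":0,"tz":0,"roll":0}]' 
python3 -c "
from h import *;go(.498,.1973,.183);print(ctrl.get_obs()['wrist_torque'])"
```

```text
t: 11.07
tool_pos: [0.4992, 0.1994, 0.1347]
tool_rot: [-3.024, -0.849, -0.004]
contact_force: [-3.0, 0.1, 8.0]
opening: 0.0548
grip_force: 75.0
t 11.07 tcp [0.4992 0.1994 0.1347] zax [ 0.002  0.001 -1.   ] yax [ 0.521 -0.854 -0.   ] q [ 0.24 -0.1   1.89  0.    1.35  1.26] need mm [ -2.    1.2 -48.3] F [-3.   0.1  8. ] grip 75.02879201900214 open 0.05484500303585635
[-0.03129746  0.49606017  0.01629153]
```

```bash

python3 -m handwheel '[{"tx":0,"ty":0,"tz":0,"roll":-0.08},{"tx":0,"ty":0,"tz":0,"roll":-0.08},{"tx":0,"ty":0,"tz":0,"roll":-0.08},{"tx":0,"ty":0,"tz":0,"roll":-0.08},{"tx":0,"ty":0,"tz":0,"roll":0}]' 
python3 -c "
from h import *;go(.498,.1973,.183);print(ctrl.get_obs()['wrist_torque'])"
```

```text
t: 11.48
tool_pos: [0.499, 0.1995, 0.1347]
tool_rot: [-2.849, -1.322, -0.003]
contact_force: [-3.8, 0.6, 10.5]
opening: 0.0551
grip_force: 75.1
t 11.48 tcp [0.499  0.1995 0.1347] zax [ 0.002  0.001 -1.   ] yax [ 0.763 -0.646  0.   ] q [ 0.24 -0.1   1.89  0.    1.35  0.94] need mm [ -2.2   0.7 -48.3] F [-3.8  0.6 10.5] grip 75.06371536524966 open 0.05514466435480804
[-0.03388527  0.54718374  0.07724265]
```

```bash

python3 -m handwheel '[{"tx":0,"ty":0,"tz":0,"roll":-0.08},{"tx":0,"ty":0,"tz":0,"roll":-0.08},{"tx":0,"ty":0,"tz":0,"roll":-0.08},{"tx":0,"ty":0,"tz":0,"roll":-0.08},{"tx":0,"ty":0,"tz":0,"roll":-0.08},{"tx":0,"ty":0,"tz":0,"roll":-0.08},{"tx":0,"ty":0,"tz":0,"roll":-0.04},{"tx":0,"ty":0,"tz":0,"roll":0},{"tx":0,"ty":0,"tz":0,"roll":0}]' 
python3 -c "
from h import *;go(.498,.1973,.183);print(ctrl.get_obs()['wrist_torque'])"
```

```text
t: 12.23
tool_pos: [0.4984, 0.1998, 0.1347]
tool_rot: [-2.415, -2.007, -0.002]
contact_force: [-7.3, 1.3, 12.3]
opening: 0.0551
grip_force: 75.2
t 12.23 tcp [0.4984 0.1998 0.1347] zax [ 0.     0.002 -1.   ] yax [ 0.983 -0.183 -0.   ] q [ 0.24 -0.1   1.89  0.    1.35  0.43] need mm [ -2.4   0.  -48.3] F [-7.3  1.3 12.3] grip 75.21536972606555 open 0.05514363844920356
[0.02992584 0.86151862 0.13064541]
```

Turned 59.7° with low torque. I'll lift straight up.

```bash

python3 -m handwheel '[{"tx":0,"ty":0,"tz":-2,"roll":0},{"tx":0,"ty":0,"tz":-3,"roll":0},{"tx":0,"ty":0,"tz":-4,"roll":0},{"tx":0,"ty":0,"tz":-4,"roll":0},{"tx":0,"ty":0,"tz":-4,"roll":0},{"tx":0,"ty":0,"tz":0,"roll":0}]' 
python3 -m handwheel '[{"tx":0,"ty":0,"tz":-5,"roll":0},{"tx":0,"ty":0,"tz":-5,"roll":0},{"tx":0,"ty":0,"tz":-5,"roll":0},{"tx":0,"ty":0,"tz":-5,"roll":0},{"tx":0,"ty":0,"tz":-10,"roll":0},{"tx":0,"ty":0,"tz":-15,"roll":0},{"tx":0,"ty":0,"tz":-15,"roll":0},{"tx":0,"ty":0,"tz":-15,"roll":0},{"tx":0,"ty":0,"tz":0,"roll":0},{"tx":0,"ty":0,"tz":0,"roll":0}]' 
python3 - <<'E'
from h import *
go(.471,-.2475,.23)
im,d=snap('scene');P=cloud('scene',d)
cv2.imwrite('pics/s4.png',cv2.resize(im[90:210,180:340,::-1],(800,600),interpolation=cv2.INTER_NEAREST))
E
```

```text
t: 12.73
tool_pos: [0.4985, 0.1989, 0.1507]
tool_rot: [-2.417, -2.007, -0.0]
contact_force: [-3.0, 1.7, 5.0]
opening: 0.055
grip_force: 74.4
t: 13.57
tool_pos: [0.4992, 0.1989, 0.2264]
tool_rot: [2.416, 2.006, 0.004]
contact_force: [-0.3, -0.3, -2.0]
opening: 0.0552
grip_force: 74.0
t 13.57 tcp [0.4992 0.1989 0.2264] zax [ 0.003  0.    -1.   ] yax [ 0.983 -0.184  0.003] q [ 0.24 -0.17  1.8  -0.    1.51  0.43] need mm [-443.9   54.5   -3.8] F [-0.3 -0.3 -2. ] grip 74.00986273773015 open 0.05524548523531505
```

View pics/s4.png

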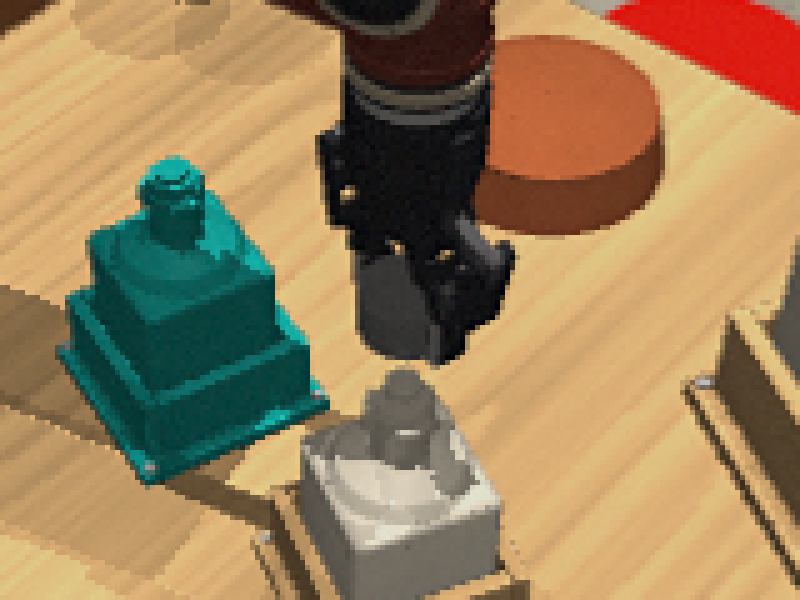

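The cap is off and held upright at about (400,310), with the bare neck below it. I'll carry it to the tray.

```bash

python3 -m handwheel '[{"tx":-15,"ty":1.9,"tz":0,"roll":0},{"tx":-28,"ty":3.4,"tz":0,"roll":0},{"tx":-30,"ty":3.7,"tz":0,"roll":0},{"tx":-30,"ty":3.7,"tz":0,"roll":0},{"tx":-30,"ty":3.7,"tz":0,"roll":0},{"tx":-30,"ty":3.7,"tz":0,"roll":0},{"tx":-30,"ty":3.7,"tz":0,"roll":0},{"tx":-30,"ty":3.7,"tz":0,"roll":0},{"tx":-30,"ty":3.7,"tz":0,"roll":0},{"tx":-30,"ty":3.7,"tz":0,"roll":0},{"tx":-30,"ty":3.7,"tz":0,"roll":0},{"tx":-30,"ty":3.7,"tz":0,"roll":0}]' | sed -n '2p;4p'
python3 -m handwheel '[{"tx":-30,"ty":3.7,"tz":0,"roll":0},{"tx":-30,"ty":3.7,"tz":0,"roll":0},{"tx":-25,"ty":3,"tz":0,"roll":0},{"tx":-12,"ty":1.5,"tz":0,"roll":0},{"tx":0,"ty":0,"tz":0,"roll":0},{"tx":0,"ty":0,"tz":0,"roll":0},{"tx":0,"ty":0,"tz":0,"roll":0}]'
python3 -c "
from h import *;go(.471,-.2475,.02)"
```

```text
tool_pos: [0.4758, -0.1473, 0.2234]
contact_force: [1.3, -0.5, -0.7]
t: 15.2
tool_pos: [0.4707, -0.2424, 0.2243]
tool_rot: [-2.415, -2.007, -0.0]
contact_force: [-0.3, 1.1, -1.0]
opening: 0.0551
grip_force: 74.0
t 15.2 tcp [ 0.4707 -0.2424  0.2243] zax [-0.001  0.001 -1.   ] yax [ 0.983 -0.183 -0.001] q [-0.62 -0.19  1.81  0.    1.52 -0.43] need mm [ -5.1   1.5 204.3] F [-0.3  1.1 -1. ] grip 73.99331613443792 open 0.055093260938260245
```

```bash

python3 -m handwheel '[{"tx":-2.5,"ty":0.8,"tz":15,"roll":0},{"tx":-2.5,"ty":0.7,"tz":25,"roll":0},{"tx":0,"ty":0,"tz":30,"roll":0},{"tx":0,"ty":0,"tz":30,"roll":0},{"tx":0,"ty":0,"tz":30,"roll":0},{"tx":0,"ty":0,"tz":30,"roll":0},{"tx":0,"ty":0,"tz":25,"roll":0},{"tx":0,"ty":0,"tz":15,"roll":0},{"tx":0,"ty":0,"tz":10,"roll":0},{"tx":0,"ty":0,"tz":0,"roll":0},{"tx":0,"ty":0,"tz":0,"roll":0},{"tx":0,"ty":0,"tz":0,"roll":0}]'
python3 - <<'E'
from h import *
im,d=snap('scene');P=cloud('scene',d)
cv2.imwrite('pics/s5.png',cv2.resize(im[210:360,90:290,::-1],(800,600),interpolation=cv2.INTER_NEAREST))
E
```

```text
t: 16.2
tool_pos: [0.4726, -0.2492, 0.0167]
tool_rot: [2.414, 2.006, 0.001]
contact_force: [-0.5, -0.1, -1.1]
opening: 0.055
grip_force: 74.0
```

View pics/s5.png

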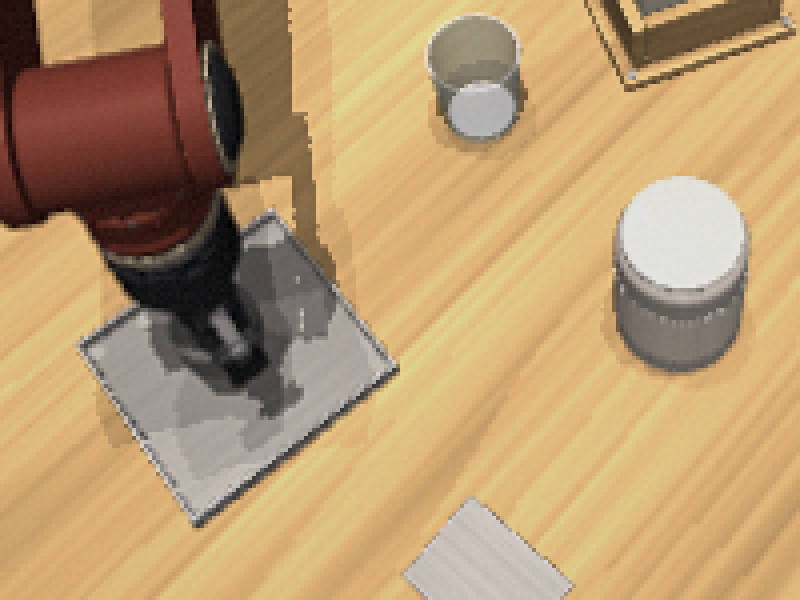

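The cap is over the tray near its centre, about 45 mm up. I'll lower it until I feel contact.

```bash

python3 -m handwheel '[{"tx":0,"ty":0,"tz":8,"roll":0},{"tx":0,"ty":0,"tz":10,"roll":0},{"tx":0,"ty":0,"tz":8,"roll":0},{"tx":0,"ty":0,"tz":5,"roll":0},{"tx":0,"ty":0,"tz":3,"roll":0},{"tx":0,"ty":0,"tz":0,"roll":0},{"tx":0,"ty":0,"tz":0,"roll":0},{"tx":0,"ty":0,"tz":0,"roll":0}]'| sed -n '2p;4p'
python3 -m handwheel '[{"tx":0,"ty":0,"tz":1.5,"roll":0},{"tx":0,"ty":0,"tz":1.5,"roll":0},{"tx":0,"ty":0,"tz":1.5,"roll":0},{"tx":0,"ty":0,"tz":0,"roll":0},{"tx":0,"ty":0,"tz":0,"roll":0}]'| sed -n '2p;4p'
```

```text
tool_pos: [0.4716, -0.249, -0.0187]
contact_force: [0.3, 0.0, -1.0]
tool_pos: [0.4712, -0.2488, -0.0236]
contact_force: [-0.3, -0.5, -1.3]
```

```bash

python3 -m handwheel '[{"tx":0,"ty":0,"tz":1,"roll":0},{"tx":0,"ty":0,"tz":1,"roll":0},{"tx":0,"ty":0,"tz":1,"roll":0},{"tx":0,"ty":0,"tz":0,"roll":0},{"tx":0,"ty":0,"tz":0,"roll":0}]'| sed -n '2p;4p'
```

```text
tool_pos: [0.4715, -0.2489, -0.0251]
contact_force: [-5.3, 3.0, 8.8]
```

```bash

python3 -m handwheel '[{"tx":0,"ty":0,"tz":1,"roll":0},{"tx":0,"ty":0,"tz":0.5,"roll":0},{"tx":0,"ty":0,"tz":0,"roll":0},{"tx":0,"ty":0,"tz":0,"roll":0}]'| sed -n '2p;4p'
```

```text
tool_pos: [0.4716, -0.249, -0.0251]
contact_force: [-9.6, 6.4, 20.0]
```

```bash

python3 -m handwheel '[{"tx":0,"ty":0,"tz":1,"roll":0},{"tx":0,"ty":0,"tz":0,"roll":0},{"tx":0,"ty":0,"tz":0,"roll":0},{"tx":0,"ty":0,"tz":0,"roll":0}]'| sed -n '2p;4p'
```

```text
tool_pos: [0.4716, -0.249, -0.0252]
contact_force: [-12.1, 8.0, 26.3]
```

```bash

python3 -m handwheel '[{"tx":0,"ty":0,"tz":-1.5,"roll":0},{"tx":0,"ty":0,"tz":-1,"roll":0},{"tx":0,"ty":0,"tz":0,"roll":0},{"tx":0,"ty":0,"tz":0,"roll":0}]'| sed -n '2p;4p'
python3 - <<'E'
from h import *
im,d=snap('scene');P=cloud('scene',d)
cv2.imwrite('pics/s6.png',cv2.resize(im[270:330,110:190,::-1],(800,600),interpolation=cv2.INTER_NEAREST))
for v in range(280,322,2):
    print(v,' '.join('%d,%d,%d%s'%(*(P[v,u]*1000).astype(int),'k' if im[v,u].max()<45 else '') for u in range(124,172,4)))
E
```

```text
tool_pos: [0.4716, -0.249, -0.0251]
contact_force: [-2.9, 2.6, 9.8]
280 491,-281,210 497,-275,210 504,-269,209 508,-262,205 510,-255,196 506,-246,175k 508,-238,165k 503,-228,142k 441,-198,6 449,-190,4 458,-183,5 468,-176,7
282 490,-283,202 498,-277,204 502,-271,199 506,-264,193 508,-257,184 509,-249,173k 508,-240,157k 504,-230,136k 445,-201,3 454,-194,4 464,-187,6 472,-179,4
284 479,-283,176k 495,-279,191 502,-273,192 502,-265,179 501,-257,163k 509,-251,165k 511,-243,155k 443,-214,7 450,-205,4 459,-198,4 467,-190,3 475,-183,2
286 481,-286,172k 490,-280,175k 496,-274,173k 502,-267,171k 506,-261,166k 511,-254,162k 512,-246,149k 445,-217,3 456,-210,6 463,-202,4 473,-195,6 482,-187,6
288 477,-288,158 492,-283,171k 499,-277,172k 506,-271,171k 508,-263,161k 510,-256,152k 512,-248,141k 499,-235,100k 458,-213,1 470,-207,8 478,-199,7 485,-191,3
290 394,-276,1 489,-285,160k 496,-279,159k 502,-272,155k 507,-265,152k 512,-258,147k 511,-250,130k 500,-238,94k 463,-217,1 472,-210,3 482,-203,6 490,-195,4
292 399,-280,1 483,-286,141k 495,-281,149k 501,-274,147k 508,-268,145k 509,-260,134k 511,-252,12
[... 1357 characters left out ...]
 534,-233,3
312 448,-315,5 456,-308,5 463,-301,3 472,-294,3 480,-287,3 489,-280,6 497,-273,5 531,-272,61 512,-258,0 521,-251,2 528,-244,0 537,-237,1
314 449,-318,-1 458,-311,0 467,-304,2 475,-297,0 952,-370,1002 492,-283,3 501,-276,4 510,-269,5 517,-262,3 525,-255,3 534,-248,4 542,-241,4
316 456,-322,3 465,-315,6 473,-308,5 480,-301,2 489,-294,5 497,-287,4 505,-280,3 513,-273,3 521,-265,2 529,-258,1 537,-251,1 552,-246,18
318 466,-326,15 469,-318,4 477,-311,4 486,-304,6 493,-297,2 503,-290,7 509,-283,1 518,-276,4 526,-269,4 533,-262,0 541,-255,1 553,-248,9
320 470,-329,15 473,-322,4 481,-315,4 490,-308,5 498,-301,5 507,-294,7 513,-286,1 521,-279,0 531,-273,5 539,-266,5 552,-260,17 553,-251,0
```

View pics/s6.png

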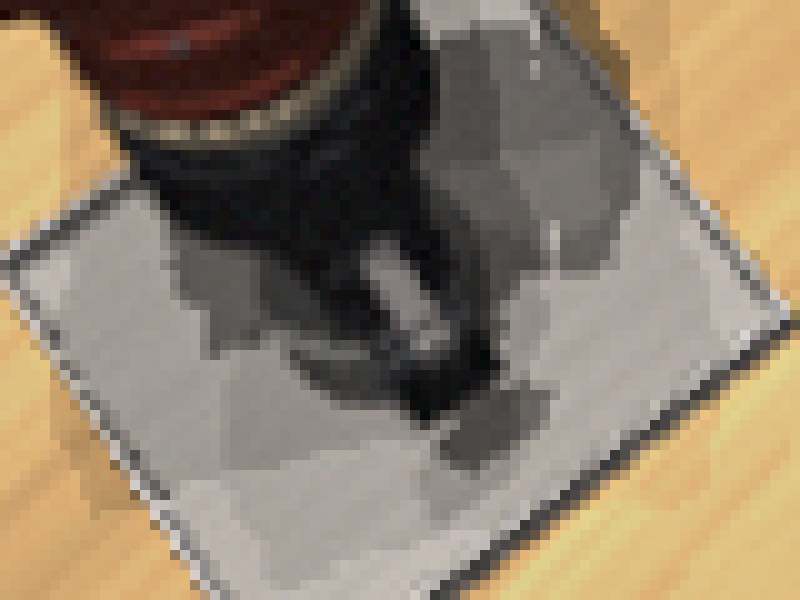

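Only the cap touches: its top is at about z≈0.035, which matches 30 mm plus the floor, and the fingertips are clear of the floor. I'll ease the load and release.

```bash

python3 -m handwheel '[{"tx":0,"ty":0,"tz":-0.9,"roll":0},{"tx":0,"ty":0,"tz":0,"roll":0},{"tx":0,"ty":0,"tz":0,"roll":0}]' - 20
python3 -m handwheel '[{"tx":0,"ty":0,"tz":0,"roll":0},{"tx":0,"ty":0,"tz":0,"roll":0},{"tx":0,"ty":0,"tz":0,"roll":0}]' 60
python3 -m handwheel '[{"tx":0,"ty":0,"tz":0,"roll":0},{"tx":0,"ty":0,"tz":0,"roll":0},{"tx":0,"ty":0,"tz":0,"roll":0},{"tx":0,"ty":0,"tz":0,"roll":0}]' 85
python3 -m handwheel '[{"tx":0,"ty":0,"tz":-5,"roll":0},{"tx":0,"ty":0,"tz":-15,"roll":0},{"tx":0,"ty":0,"tz":-30,"roll":0},{"tx":0,"ty":0,"tz":-30,"roll":0},{"tx":0,"ty":0,"tz":-30,"roll":0},{"tx":0,"ty":0,"tz":-30,"roll":0},{"tx":0,"ty":0,"tz":-30,"roll":0},{"tx":0,"ty":0,"tz":-20,"roll":0},{"tx":0,"ty":0,"tz":-10,"roll":0},{"tx":0,"ty":0,"tz":0,"roll":0},{"tx":0,"ty":0,"tz":0,"roll":0}]'
python3 - <<'E'
from h import *
im,d=snap('scene');P=cloud('scene',d)
cv2.imwrite('pics/s7.png',cv2.resize(im[:,:,::-1],(768,576)))
m=(P[:,:,2]>.022)&(P[:,:,2]<.045)&(np.linalg.norm(P[:,:,:2]-[.4715,-.249],axis=2)<.06)
q=P[m];t=q[q[:,2]>.028];A=np.c_[t[:,:2]-t[:,:2].mean(0),np.ones(len(t))]
print(m.sum(),t.mean(0).round(4),np.linalg.lstsq(A,t[:,2],rcond=None)[0].round(3))
E
```

```text
t: 19.05
tool_pos: [0.4717, -0.2491, -0.025]
tool_rot: [2.417, 2.006, 0.0]
contact_force: [-1.0, 0.7, 5.8]
opening: 0.0553
grip_force: 77.1
t: 19.3
tool_pos: [0.471, -0.2486, -0.0261]
tool_rot: [-2.417, -2.006, 0.0]
contact_force: [-0.3, 0.2, 0.6]
opening: 0.0601
grip_force: 0.0
t: 19.63
tool_pos: [0.4713, -0.2488, -0.0257]
tool_rot: [-2.417, -2.007, 0.0]
contact_force: [0.2, 0.4, -0.1]
opening: 0.0849
grip_force: 0.0
t: 20.55
tool_pos: [0.4712, -0.2487, 0.174]
tool_rot: [-2.417, -2.007, -0.0]
contact_force: [0.8, 0.0, 0.3]
opening: 0.0852
grip_force: 0.0
348 [ 0.4758 -0.2525  0.0336] [-0.02  -0.009  0.034]
```

View pics/s7.png

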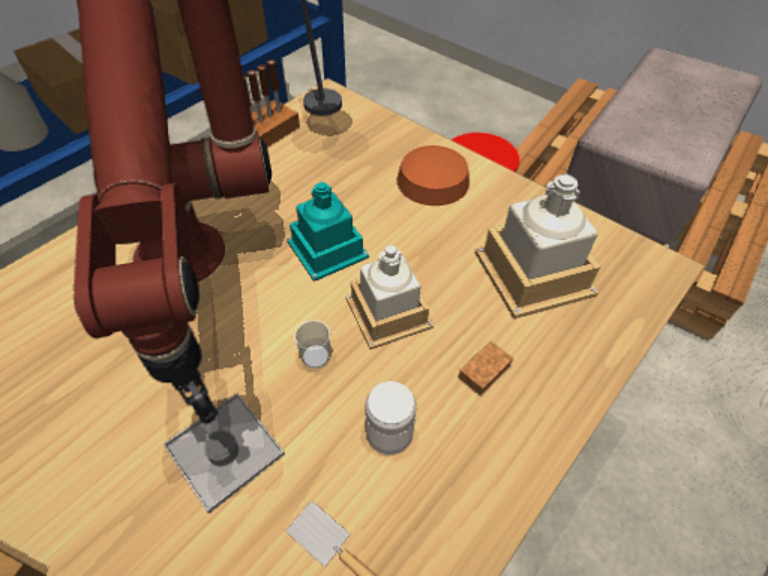

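The cap stands flat in the tray at (221,447), with its top level at z=0.034. The bottle is open, the gripper is clear, and the bystanders are where they were.

```bash
python3 -c "
from station import ctrl;print(ctrl.finish_job())"
```

```text
the job is handed in; nothing more can be done
None
```

The hardener bottle is open, its cap stands open side down in the steel tray, nothing else was moved, and the job was handed in at about 20.6 s; no verdict was shown.

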